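# Present the pourer on the spice carousel

## Task

First turn the little glass pourer in its pocket on the spice carousel so that its spout points straight out at the steel bead on the rim beside it, and let go of it. Then turn the carousel until the pourer stands at the front, in line with the pointer of the wooden stand. Finish while gripping the knob in its middle, so that the turntable is held still there; every jar stays standing in its pocket throughout, and the mug, lemon and timer are left alone.

Things in the scene. Friction and masses are not known exactly. Their poses are not given: they have to be found in the camera images.
- stand: fixed round dark wooden foot of the carousel, 210 mm across, 16 high, standing on the worktop. Origin: centre of its underside, on the carousel's vertical axis; z up; its own -x is its front, where a tongue 14 mm wide sticks out beyond the turntable. Its place and yaw vary (front within about 0.3 rad of straight towards the robot)
- front_pointer (a point): round end of the stand's pointer tongue, 157 mm in front (-x of the stand) of the carousel's axis, 9 mm above the worktop
- turntable: light wooden disc, 260 mm across, 10 thick, turns either way about the vertical axis (friction 0.05 N m, stays where left). Origin: on the axis at its underside, 16 mm above the worktop. Five pockets 95 mm from the axis, every 72 degrees, collars 22 mm high, up to 53 mm wide; a 7 mm steel bead on the rim outward of each, 125.5 mm from the axis; a 14 mm post in the middle carries the knob
- knob: round dark wooden knob fixed on top of the turntable's post, turning with it: 40 mm diameter, 34 high, grippable from any side; origin at its underside centre, 132 mm above the worktop, top at 166 mm
- knob_grip (a point): on the axis at mid-height of the knob, 150 mm above the worktop: the point to grip
- rim_bead_1 (a point): bead on the rim outward of one of the two pockets that the pourer may be in
- rim_bead_2 (a point): bead on the rim outward of the other pocket that the pourer may be in; these two pockets are 144 degrees apart, the pourer is in either (its bead is the nearest one to the pourer's body, about 31 mm)
- pourer: glass jar with steel cap and short spout, the only jar with a spout, loose in a pocket; 44 mm wide, 100 high, about 160 g. Origin: underside centre, 26 mm above the worktop. Cap 41 mm wide, 70 to 92 mm above the origin; the spout, 9 mm thick, sticks out of it along the pourer's own -x: grip the cap from above, fingers either side of the spout. Starts 0.9 to 1.6 rad off outward
- spout_tip (a point): tip of the spout, 30.5 mm from the pourer's axis along its -x, 94.5 mm above its origin
- salt_shaker: salt shaker, 44 mm wide, 90 high, narrower domed top, no spout; loose in another pocket of the turntable, origin at its underside centre
- spice_front: spice jar with black cap, 41 mm wide, 105 high; loose in another pocket of the turntable, origin at its underside centre
- spice_back1: spice jar with black cap, 41 mm wide, 105 high; loose in another pocket of the turntable, origin at its underside centre
- spice_back2: spice jar with black cap, 41 mm wide, 105 high; loose in another pocket of the turntable, origin at its underside centre
- mug: bystander: white mug, 83x113x93 mm, on the worktop to the left, origin under it
- lemon: bystander: lemon, 71x53x51 mm, on the worktop at the far left, origin under it
- timer: bystander: round kitchen timer, 62 mm wide, 48 high, on the worktop to the right, origin under it
Mind the look-alikes: they are no part of the job. Leave any pink look-alike of the pourer alone.

How it is judged:
By the outcome, as a careful person would: the job done as asked, in the order asked, and still so for the second after the job is handed in, while the arm keeps its last pose, push and grip.
It also fails if it takes over 42 s, if anything falls off the work surface, if the arm or the gripper's body presses on something with over 40 N, if the wrist force passes 120 N, or if a joint passes its speed limit or range.

## Robot

A 6-joint arm with a two-finger parallel gripper is mounted at the origin on a cart in front of the work surface, level with it; the furniture and walls round the work are solid. World frame = base frame: x ahead of the robot, y to its left, z up, the work surface at z = 0. Lengths are in mm, angles in rad, forces in N, time in s.
With the tool pointing down it reaches from about 325 to 1000 mm from the base axis. Payload 5.1 kg.
Tool frame: the origin (TCP) lies between the finger pads; the fingertips stand 17 mm ahead of it and the grasp point (between the pads) lies 2 mm behind it; z points along the fingers, y is the line along which they close (so a half turn about z gives the same grasp; the last joint's range is limited). The gripper opens to 85 mm and grips with 20 to 120 N. Pads are 22 mm wide; open, the fingers measure 114 mm over their backs; the gripper's body (76 mm by 85 mm) begins 54 mm behind the grasp point. The pads swing forward as they close: fully open they stand 13 mm farther back than shut.
Start: joints at [1.178, 0.124, 1.65, -0, 1.367, -0.083], TCP at [198.185, 619.038, 248.322] pointing down, gripper open.
Joint ranges: [-2.61, 2.61], [-1.02, 2.33], [0.03, 2.71], [-1.35, 4.49], [0.32, 2.68], [-2.91, 2.91]. Speed limits (rad/s): [2.57, 2.57, 3.14, 3.14, 3.14, 3.14].

## Interface

Orientations are given as a unit quaternion [x, y, z, w].
In Python, from cell import sense, viewer, robot gives the robot as it stands.
- The arm moves only by the tool jog_arm, never from a script. Its argument "plan" is a list of rows, each a list of 2 entries, a list of its own where there are three numbers: the shift along the world's x, y, z in cm, then the turn, a rotation vector about the world's x, y, z in degrees. A call has 1 to 5 rows; each row shifts and turns the commanded pose from where the row before left it; what a row does not reach is not made up. A row lasts 1/10 s, in which the tool goes at most 50 mm and 8.59 degrees, less where a joint would pass 70% of its speed; a pose out of reach is approached as far as the arm can. A call is refused whole if a number of a shift passes 5 or a number of a turn 8.59, either way. A call with a gripper value outside its range is refused whole. "claw" is the finger opening in cm, from 0 to 8.54, set as the call begins (left out, the last holds). The fingers move at their own pace and stop on an object; "grip_force" is the grip in N (left out, the last holds). Time passes only in rows, so rows that do not move let the fingers close. It gives the time, the measured TCP pose, the force, the opening and the grip force at its end, in the units of the state.
- sense(): the state, without advancing time (a new reading comes with each control period).
- viewer.camera(name): name is "side" or "top"; returns the picture (480x640x3 uint8, blue, green, red); there is no depth.
- viewer.camera_info(name): a dict with "fx", "fy", "cx", "cy" (pixels), "k1" (the pictures are not rectified: a ray, as slopes to the right and down, at radius r is drawn at 1 + k1 r^2 times it, then the intrinsics apply), "R" (3x3) and "t" (3): a world point X has camera coordinates R X + t. Camera axes: x right, y down, z forward; pixel columns grow to the right and rows downward; lengths in mm; the calibration is good to about 2 mm. A picture is of the moment at which its call begins. camera_info takes no time and is no camera call.
- robot.sign_off(): hands the job in; it is judged then, once.
The state is a dict: "clock": time; "qpos": joint angles; "qd": joint speeds; "tau": joint torques, N m; "eef_pos": TCP position; "eef_rot": TCP orientation; "contact_force": force on the tool from outside, world axes, zero at the start; "ft_torque": the same for the moment, N m; "opening": finger opening in mm; "grip_force": force on a finger pad.
Only numpy, scipy, OpenCV 4.12 (cv2) and the standard library are available. Lean on these libraries where they do the work, as an engineer would, in place of code of your own. Each camera call takes 0.05 s, during which the arm holds its last target. There are 200 camera calls.

## Working session

There is one attempt and no reset: what is moved stays moved. The work goes in short steps, Python scripts to look and compute and a tool call to move; the robot and the scene stay as the last step left them, time stands still between calls to the robot, and variables do not carry over. Pictures are saved under pics/ and viewed, at most 10 in all, crops included, and the job is handed in when it is done.

Besides the shell and the picture viewer there is one more tool, called after "Emit:" by a JSON object that holds its "name" and its "arguments". jog_arm: Moves the arm, as the interface text tells. Its arguments: {"type":"object","properties":{"plan":{"type":"array"},"claw":{"type":"number"},"grip_force":{"type":"number"}},"required":["plan"]}

```bash
mkdir -p pics
python3 - <<'E'
from cell import sense,viewer,robot
import cv2
for n in("side","top"):
    cv2.imwrite(f"pics/{n}0.png",viewer.camera(n)); print(n,viewer.camera_info(n))
print(sense())
E
```

```text
side {'fx': 570.4968641271927, 'fy': 570.4968641271927, 'cx': 310.47837254902583, 'cy': 237.6247854010281, 'k1': 0.03758727982599749, 'R': array([[ 0.98473663, -0.17403996,  0.00196714],
       [-0.07875233, -0.45561111, -0.88668855],
       [ 0.15521549,  0.87299978, -0.462363  ]]), 't': array([-482.51492724,  157.24304204, 1461.53503373])}
top {'fx': 452.95790324829744, 'fy': 452.95790324829744, 'cx': 323.4176884585751, 'cy': 250.74608011160538, 'k1': 0.023238348392821604, 'R': array([[ 0.004496  , -0.99978176, -0.02040152],
       [-0.98961326, -0.00151697, -0.14374732],
       [ 0.143685  ,  0.02083591, -0.98940411]]), 't': array([  56.77786577,  483.87366294, 1059.6563283 ])}
{'clock': 0.1, 'qpos': array([ 1.17838409e+00,  1.24460918e-01,  1.65152239e+00,  5.22471577e-06,
        1.36750436e+00, -8.25942783e-02]), 'qd': array([-0.00117111, -0.00267093, -0.00408878,  0.00093864,  0.00225281,
        0.00120694]), 'tau': array([ 1.90808078e-04, -4.24931002e+01, -3.66654181e+01, -1.12871876e-04,
        3.94979113e-03,  6.15721149e-06]), 'eef_pos': array([198.00127442, 618.56952963, 247.1711991 ]), 'eef_rot': array([ 1.54290624e-01,  9.88025053e-01, -9.20305331e-04, -2.25412143e-04]), 'contact_force': array([0.30297728, 0.12991969, 0.37601924]), 'ft_torque': array([0.04926634, 0.00838822, 0.00753093]), 'grip_force': 0.0, 'opening': 85.4252160761363}
```

View pics/top0.png

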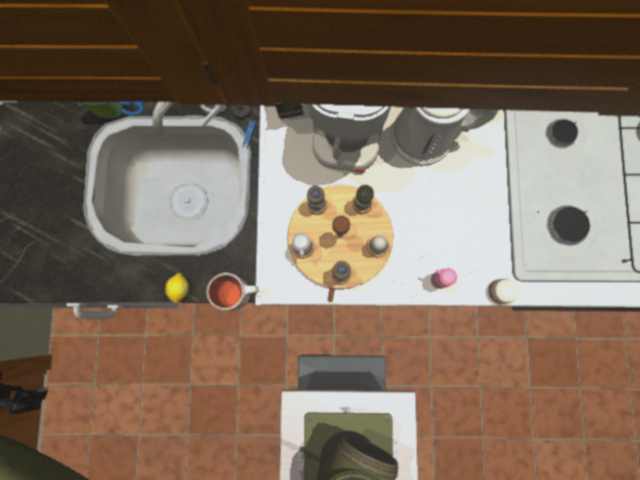

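View pics/side0.png

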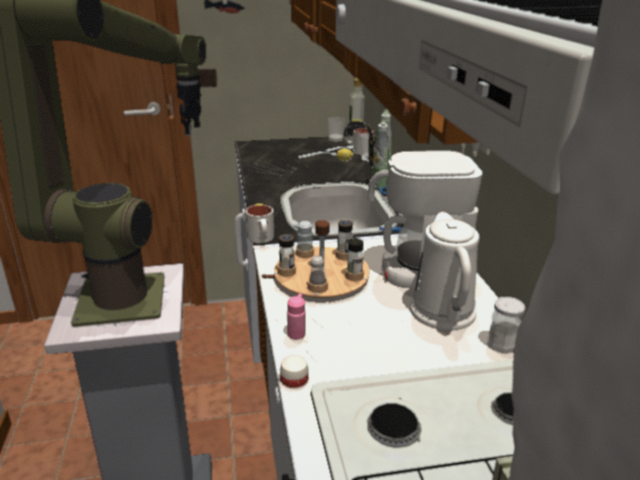

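The top view shows the carousel centred at about (341,236), with its knob at (341,225) and its tongue at (331,295). The two non-black jars are at (302,243) and (379,244), and the pink look-alike stands off the carousel at (444,277). I'll enlarge the carousel to tell the two jars apart.

Run:
```python
import cv2,numpy as np
t=cv2.imread("pics/top0.png")[178:306,280:400]; s=cv2.imread("pics/side0.png")[210:305,260:380]
a=cv2.resize(t,(560,597),interpolation=cv2.INTER_CUBIC)
cv2.imwrite("pics/c1.png",a)
cv2.imwrite("pics/c2.png",cv2.resize(s,None,fx=6,fy=6,interpolation=cv2.INTER_CUBIC))
```

```text
(no output)
```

View pics/c1.png

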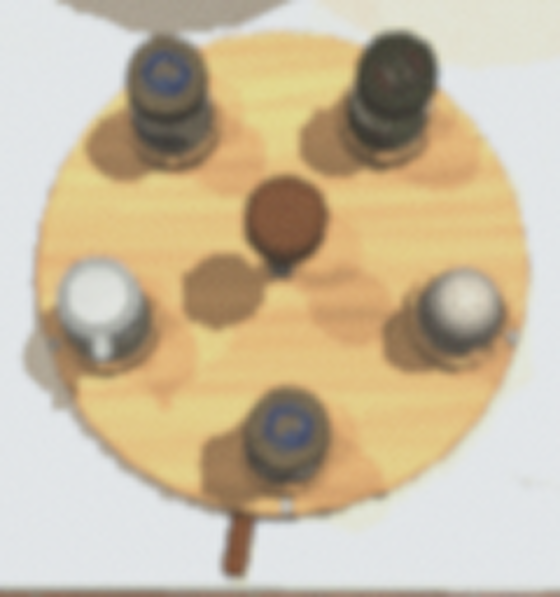

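View pics/c2.png

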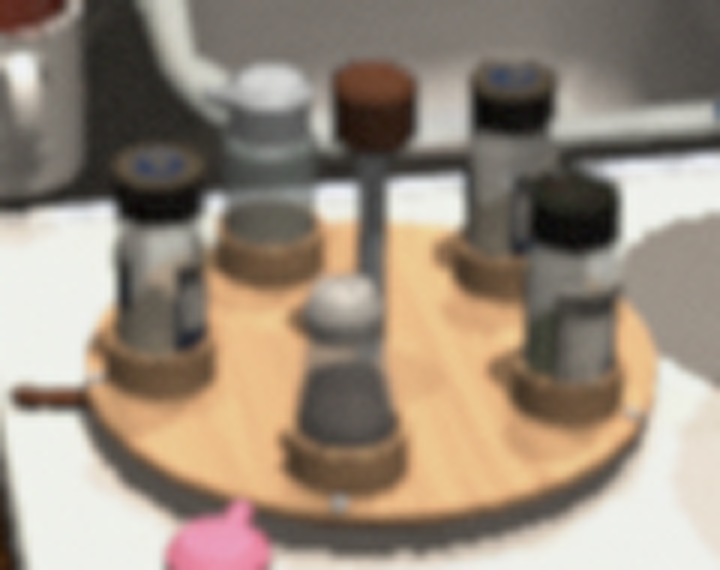

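The pourer is the left jar, at crop (98,290), full image about (301,240). It has a steel cap with a spout towards crop (101,345), and the side view shows the spout too. The right jar at (379,244) is domed with no spout, so it is the salt shaker. The pink one is a decoy.

```bash
cat > h.py <<'E'
from cell import sense,viewer,robot
import cv2,numpy as np
def ray(n,uv):
    c=viewer.camera_info(n); K=np.array([[c['fx'],0,c['cx']],[0,c['fy'],c['cy']],[0,0,1.]])
    d=np.r_[cv2.undistortPoints(np.array([[uv]],float),K,np.array([c['k1'],0,0,0]))[0,0],1]
    return -c['R'].T@c['t'], c['R'].T@d
def onz(n,uv,z):
    o,d=ray(n,uv); return (o+d*(z-o[2])/d[2])[:2]
def proj(n,X):
    c=viewer.camera_info(n); p=c['R']@np.array(X,float)+c['t']; s=p[:2]/p[2]; s=s*(1+c['k1']*(s@s))
    return np.array([c['fx']*s[0]+c['cx'],c['fy']*s[1]+c['cy']])
def crop(u,v): return (280+(u+.5)/4.6667-.5,178+(v+.5)/4.6667-.5)
def cen(m):
    n,l,st,ce=cv2.connectedComponentsWithStats(m.astype(np.uint8)); i=1+st[1:,4].argmax(); return ce[i],st[i]
E
python3 - <<'E'
from h import *
t=cv2.imread("pics/top0.png"); hsv=cv2.cvtColor(t,cv2.COLOR_BGR2HSV)
m=((hsv[...,0]>8)&(hsv[...,0]<28)&(hsv[...,1]>60)&(hsv[...,2]>130)).astype(np.uint8)
m[:178]=0;m[306:]=0;m[:,:280]=0;m[:,400:]=0
cs=max(cv2.findContours(m,0,1)[0],key=cv2.contourArea); hull=cv2.convexHull(cs)[:,0]
P=np.array([onz("top",p,26) for p in hull]); 
A=np.c_[2*P,np.ones(len(P))]; s=np.linalg.lstsq(A,(P**2).sum(1),rcond=None)[0]
print("disc",s[:2],np.sqrt(s[2]+s[:2]@s[:2]))
kn=(hsv[...,2]<140)&(hsv[...,1]>100); kn[:205]=0;kn[240:]=0;kn[:,:325]=0;kn[:,358:]=0
print("knob px",cen(kn), onz("top",crop(286,216),166))
C=s[:2]
for nm,u,v,z in [("beadF",286,507,27),("beadR",512,337,27),("beadL",52,345,27),("tongue",234,573,9),("tongue base",240,520,9),("capC",98,290,118),("spout",101,350,120.5),("spout2",101,357,120.5)]:
    p=onz("top",crop(u,v),z); d=p-C; print(nm,p,np.hypot(*d),np.degrees(np.arctan2(d[1],d[0])))
# side
for nm,u,v,z in [("beadF",97,377,27),("beadR",340,503,27),("knobtop",375,75,166),("tongue",15,397,9),("cap",272,85,120),("spout",222,88,120.5)]:
    p=onz("side",(260+(u+.5)/6-.5,210+(v+.5)/6-.5),z);d=p-C; print("side",nm,p,np.hypot(*d),np.degrees(np.arctan2(d[1],d[0])))
E
```

```text
disc [522.37792212  18.60590103] 128.5637294899285
knob px (array([340.82051282, 224.67094017]), array([333, 216,  17,  19, 234], dtype=int32)) [522.97116398  18.29281718]
beadF [398.64568263  15.9576188 ] 123.76057727456795 -178.77386660327417
beadR [ 487.45725743 -101.69467608] 125.26644273815003 -106.18687412079767
beadL [482.87327226 138.12678856] 125.88033967276805 108.29001561499845
tongue [365.32639057  42.81563341] 158.90655965582485 171.23674684274462
tongue base [392.95384914  39.73828261] 131.13797396501005 170.7265700201206
capC [496.5818282 107.8134993] 92.86244693385795 106.12824307148425
spout [467.09579729 105.85739754] 103.29054636319765 122.35814863951775
spout2 [463.72075721 105.81839944] 105.10320105824596 123.92388962585422
side beadF [398.91822421  19.19199978] 123.46108908743474 179.72800247662968
side beadR [ 487.02578108 -100.00991338] 123.77190838780552 -106.59610987450142
side knobtop [523.88534226  20.22369493] 2.2112377979466853 47.02268484722849
side tongue [363.48543017  37.97811917] 160.06906894578051 173.04878889778922
side cap [493.65954017 110.55321969] 96.32785095442162 107.34542070001213
side spout [470.30207155 110.37179573] 105.51243359206295 119.5742990539263
```

Both views agree on the positions:

| Item | Measured value |
|---|---|
| Carousel axis | (523, 19) |
| Pourer bead azimuth | about 109° |
| Spout azimuth | about 182° (73° off, within the stated range) |
| Pointer azimuth | about 172° |
| Cap centre | about (494.5, 109) |

Next I approach above the cap, with the fingers closing at 92°.

Emit:
{"name": "jog_arm", "arguments": {"plan": [[[2.4,-4.2,0],[0,0,4]],[[2.4,-4.2,0],[0,0,4]],[[2.4,-4.2,0],[0,0,4]],[[2.4,-4.2,0],[0,0,4]],[[2.4,-4.2,0],[0,0,4]]], "claw": 6.4, "grip_force": 20}}

```text
clock: 0.6
eef_pos: [318.5, 407.2, 247.8]
eef_rot: [-0.021, 1.0, -0.0, -0.0]
contact_force: [1.3, -0.8, 1.1]
opening: 64.1
grip_force: 0.0
```

Emit:
{"name": "jog_arm", "arguments": {"plan": [[[2.4,-4.2,0],[0,0,0]],[[2.4,-4.2,0],[0,0,0]],[[2.4,-4.2,0],[0,0,0]],[[2.4,-4.2,0],[0,0,0]],[[2.4,-4.2,0],[0,0,0]]]}}

```text
clock: 1.1
eef_pos: [438.5, 197.1, 248.0]
eef_rot: [-0.02, 1.0, 0.0, -0.0]
contact_force: [0.5, -0.0, 0.1]
opening: 63.9
grip_force: 0.0
```

Emit:
{"name": "jog_arm", "arguments": {"plan": [[[2.4,-4.2,0],[0,0,0]],[[2.4,-4.2,0],[0,0,0]],[[0.8,-0.6,0],[0,0,0]],[[0,0,0],[0,0,0]]]}}

```text
clock: 1.5
eef_pos: [494.7, 107.9, 247.8]
eef_rot: [-0.018, 1.0, 0.0, -0.001]
contact_force: [-0.2, 0.2, 0.1]
opening: 64.0
grip_force: 0.0
```

Emit:
{"name": "jog_arm", "arguments": {"plan": [[[0,0.1,-3],[0,0,0]],[[0,0,-3],[0,0,0]],[[0,0,-3],[0,0,0]],[[0,0,-1],[0,0,0]],[[0,0,0],[0,0,0]]]}}

```text
clock: 2.0
eef_pos: [492.4, 111.1, 146.5]
eef_rot: [-0.021, 1.0, -0.0, -0.002]
contact_force: [-0.9, -0.2, 1.4]
opening: 63.9
grip_force: 0.0
```

Run:
```python
from h import *
a=viewer.camera("side");b=viewer.camera("top")
r=lambda i:cv2.resize(i,(400,380),interpolation=cv2.INTER_CUBIC)
cv2.imwrite("pics/d1.png",np.hstack([r(a[205:300,260:360]),r(b[180:300,270:396])]))
```

```text
(no output)
```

View pics/d1.png

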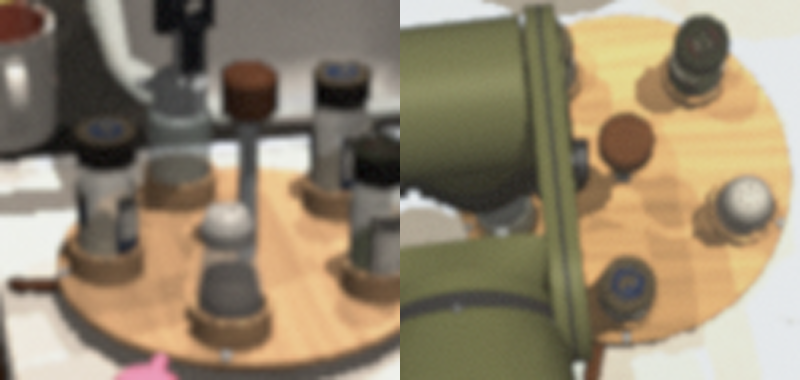

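The side view shows the open fingers above the cap at about (185,60), with the spout at (145,85) pointing towards the robot. Nothing is touching, so I descend and close.

Emit:
{"name": "jog_arm", "arguments": {"plan": [[[0,0,-1.5],[0,0,0]],[[0,0,-1.5],[0,0,0]],[[0,0,-1.2],[0,0,0]],[[0,0,0],[0,0,0]]]}}

```text
clock: 2.5
eef_pos: [492.3, 109.8, 103.4]
eef_rot: [-0.02, 1.0, -0.0, -0.003]
contact_force: [0.2, 0.0, -0.3]
opening: 63.9
grip_force: 0.0
```

Emit:
{"name": "jog_arm", "arguments": {"plan": [[[0,0,0],[0,0,0]],[[0,0,0],[0,0,0]],[[0,0,0],[0,0,0]],[[0,0,0],[0,0,0]],[[0,0,0],[0,0,0]]], "claw": 3.5}}

```text
clock: 3.0
eef_pos: [494.4, 110.0, 106.6]
eef_rot: [-0.02, 1.0, 0.0, 0.0]
contact_force: [0.8, 0.0, -0.2]
opening: 40.8
grip_force: 19.5
```

The cap is gripped at 40.8 mm. I turn it by -73°.

Emit:
{"name": "jog_arm", "arguments": {"plan": [[[0,0,0],[0,0,-4]],[[0,0,0],[0,0,-6]],[[0,0,0],[0,0,-6]],[[0,0,0],[0,0,-6]],[[0,0,0],[0,0,-6]]]}}

```text
clock: 3.5
eef_pos: [494.5, 109.9, 106.6]
eef_rot: [0.225, 0.974, -0.0, 0.0]
contact_force: [0.6, -0.3, -0.5]
opening: 41.2
grip_force: 19.5
```

Emit:
{"name": "jog_arm", "arguments": {"plan": [[[0,0,0],[0,0,-6]],[[0,0,0],[0,0,-6]],[[0,0,0],[0,0,-6]],[[0,0,0],[0,0,-6]],[[0,0,0],[0,0,-6]]]}}

```text
clock: 4.0
eef_pos: [494.6, 109.6, 106.7]
eef_rot: [0.469, 0.883, -0.0, 0.001]
contact_force: [-0.2, -1.9, -1.8]
opening: 41.3
grip_force: 19.7
```

Emit:
{"name": "jog_arm", "arguments": {"plan": [[[0,0,0],[0,0,-6]],[[0,0,0],[0,0,-5]],[[0,0,0],[0,0,-4]],[[0,0,0],[0,0,0]],[[0,0,0],[0,0,0]]]}}

```text
clock: 4.5
eef_pos: [494.6, 109.8, 106.7]
eef_rot: [0.578, 0.816, 0.0, 0.001]
contact_force: [1.0, -2.3, 0.3]
opening: 41.4
grip_force: 19.5
```

Run:
```python
from h import *
a=viewer.camera("side");b=viewer.camera("top")
r=lambda i:cv2.resize(i,(400,380),interpolation=cv2.INTER_CUBIC)
cv2.imwrite("pics/d2.png",np.hstack([r(a[205:300,260:360]),r(b[180:300,270:396])]))
```

```text
(no output)
```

View pics/d2.png

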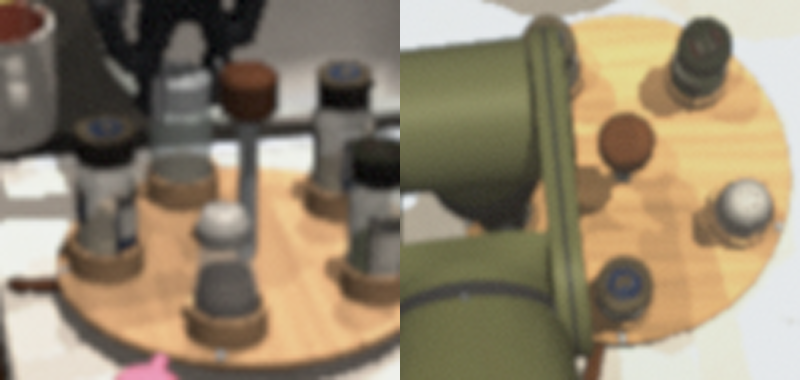

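The spout now points away, towards +y. The carousel has crept about 1° (front bead from (626,338) to (622,337)), and every jar is standing. I release, lift, back off and re-measure.

Emit:
{"name": "jog_arm", "arguments": {"plan": [[[0,0,0],[0,0,0]],[[0,0,0],[0,0,0]],[[0,0,0],[0,0,0]],[[0,0,1.5],[0,0,0]],[[0,0,2.5],[0,0,0]]], "claw": 6.4}}

```text
clock: 5.1
eef_pos: [492.7, 110.0, 145.6]
eef_rot: [0.579, 0.815, -0.001, -0.002]
contact_force: [-0.1, 0.3, -0.4]
opening: 64.2
grip_force: 0.0
```

Emit:
{"name": "jog_arm", "arguments": {"plan": [[[0,0,4],[0,0,0]],[[0,0,4],[0,0,0]],[[-3,2,3],[0,0,0]],[[-3,4,0],[0,0,0]],[[-3,4,0],[0,0,0]]]}}

```text
clock: 5.6
eef_pos: [404.0, 210.9, 259.6]
eef_rot: [0.58, 0.815, 0.002, 0.001]
contact_force: [0.7, 0.1, -0.4]
opening: 64.2
grip_force: 0.0
```

Emit:
{"name": "jog_arm", "arguments": {"plan": [[[-3,4,0],[0,0,0]],[[-3,4,0],[0,0,0]],[[-3,4,0],[0,0,0]],[[-3,4,0],[0,0,0]],[[0,0,0],[0,0,0]]]}}

```text
clock: 6.1
eef_pos: [280.5, 373.7, 257.8]
eef_rot: [0.576, 0.818, 0.001, -0.001]
contact_force: [0.0, -0.2, -0.0]
opening: 63.8
grip_force: 0.0
```

Run:
```python
from h import *
b=viewer.camera("top");cv2.imwrite("pics/top2.png",b)
a=viewer.camera("side");cv2.imwrite("pics/side2.png",a)
cv2.imwrite("pics/c3.png",cv2.resize(b[178:306,270:400],None,fx=4.6667,fy=4.6667,interpolation=cv2.INTER_CUBIC))
print(sense()['eef_pos'])
```

```text
[283.29365158 370.85666264 257.32434589]
```

View pics/c3.png

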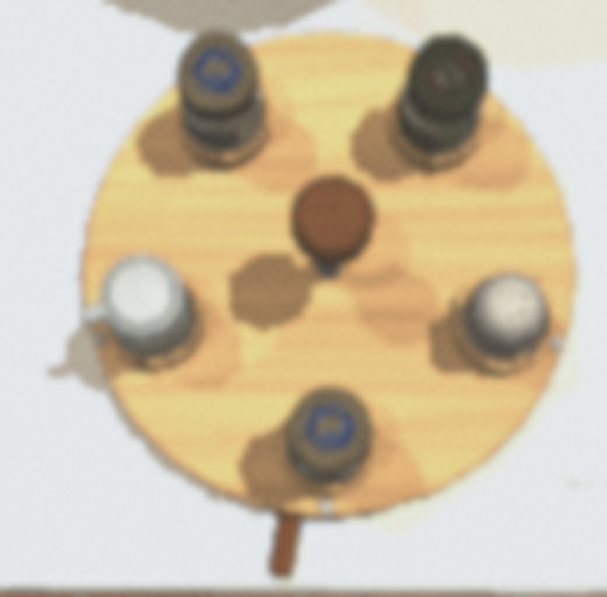

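The spout now points to crop (84,314), outward to the left, from the cap centre at (143,291). The beads are at (327,507) and (558,342). I compute the angles from these.

Run:
```python
from h import *
C=np.array([523,18.8])
az=lambda d:np.degrees(np.arctan2(d[1],d[0]))%360
f=lambda u,v:crop(u-46.667,v)
q={}
for nm,u,v,z in [("beadF",327,507,27),("beadR",558,342,27),("cap",144,291,119),("spout",84,314,120.5),("spoutmid",98,311,120.5),("tip tongue",281,574,9)]:
    p=q[nm]=onz("top",f(u,v),z); print(nm,p.round(1),np.hypot(*(p-C)).round(1),az(p-C).round(1))
print("spout dir",az(q["spout"]-q["cap"]),np.hypot(*(q["spout"]-q["cap"])))
# blob: steel outline of cap+spout in the top image, and bead centroids
b=cv2.imread("pics/top2.png"); 
def bead(z,g):
    x,y=np.round(g).astype(int); w=b[y-4:y+5,x-4:x+5].astype(float); sat=w.max(2)-w.min(2); m=(sat<75)*(75-sat)
    yy,xx=np.mgrid[y-4:y+5,x-4:x+5]; return (xx*m).sum()/m.sum(),(yy*m).sum()/m.sum()
for g in ["beadF"]:
    c=bead(27,proj("top",[*q[g],27])); p=onz("top",c,27); print(g,c,p,az(p-C))
for a in(106,107.7,109.):
    r=np.radians(a); print(a,"bead px crop",[(np.array(proj("top",[C[0]+125.5*np.cos(r),C[1]+125.5*np.sin(r),27]))-[270,178])*4.6667])
    P=np.array([C[0]+95*np.cos(r),C[1]+95*np.sin(r)])
    print("  spout tip px expected if outward",(proj("top",[*(P+30.5*np.array([np.cos(r),np.sin(r)])),120.5])-[270,178])*4.6667, "cap",(proj("top",[*P,119])-[270,178])*4.6667, P)
cv2.imwrite("pics/c4.png",np.hstack([cv2.resize(b[220:260,280:315],(420,480),interpolation=cv2.INTER_CUBIC),cv2.resize(cv2.imread("pics/side2.png")[218:258,290:320],(360,480),interpolation=cv2.INTER_CUBIC)]))
```

```text
beadF [398.6  18.9] 124.4 180.0
beadR [ 484.8 -101.3] 126.0 252.4
cap [495.9 108.1] 93.3 106.9
spout [484.5 136.6] 123.9 108.1
spoutmid [485.9 129.9] 117.1 108.5
tip tongue [364.8  42.6] 160.0 171.4
spout dir 111.87815154953056 30.752777063484572
beadF (np.float64(339.6480500722196), np.float64(287.8305247953779)) [394.83548822  18.95428655] 179.93102643098723
106 bead px crop [array([ 94.48759612, 332.69171538])]
  spout tip px expected if outward [ 76.37307351 304.03525935] cap [137.89786086 287.33478727] [496.8144512  110.11986111]
107.7 bead px crop [array([ 96.44622217, 339.43573979])]
  spout tip px expected if outward [ 78.50159366 311.38050071] cap [139.52967925 292.87578829] [494.11685921 109.30284072]
109.0 bead px crop [array([ 98.08160289, 344.55491205])]
  spout tip px expected if outward [ 80.27960815 316.95639528] cap [140.89072606 297.08108476] [492.07102533 108.62426468]
```

View pics/c4.png

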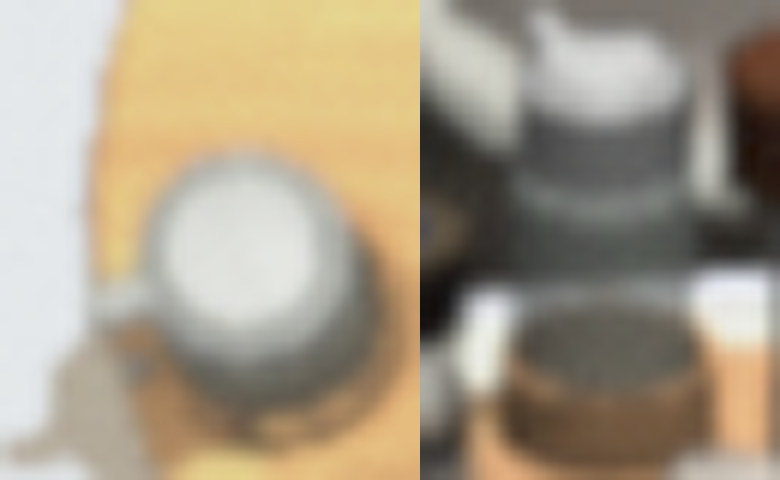

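Run:
```python
from h import *
C=np.array([523,18.8]); az=lambda d:np.degrees(np.arctan2(d[1],d[0]))%360
def tri(pt,ps):
    A=[];y=[]
    for n,p in(("top",pt),("side",ps)):
        o,d=ray(n,p); d/=np.linalg.norm(d); M=np.eye(3)-np.outer(d,d); A.append(M); y.append(M@o)
    A=np.vstack(A);y=np.hstack(y); x=np.linalg.lstsq(A,y,rcond=None)[0]; return x,np.linalg.norm(A@x-y)
T=lambda u,v:(280+u/12-.5,220+v/12-.5); S=lambda u,v:(290+(u-420)/12-.5,218+v/12-.5)
print("tip",tri(T(95,303),S(540,18))); print("bead",b:=onz("top",T(137,365),27),az(b-C),np.hypot(*(b-C)))
# cap outline: circle of greys in the top picture
img=cv2.resize(cv2.imread("pics/top2.png")[220:260,280:315],None,fx=12,fy=12,interpolation=cv2.INTER_CUBIC)
h=cv2.cvtColor(img,cv2.COLOR_BGR2HSV); m=((h[...,1]<45)&(h[...,2]>125)).astype(np.uint8); m[:,:150]=0
c=max(cv2.findContours(m,0,1)[0],key=cv2.contourArea); (cx,cy),r=cv2.minEnclosingCircle(c); print("cap circ",cx,cy,r,r/12, cv2.boundingRect(c))
for z in(112,118):
  for uv in((247,253),(cx,cy)):
    p=onz("top",T(*uv),z); t=onz("top",T(95,303),120.5); m=onz("top",T(120,302),120.5)
    print(z,p,"r",np.hypot(*(p-C)),"dir",az(t-p),np.hypot(*(t-p)),"mid",az(m-p), "axis->tip az",az(t-C))
# side silhouette: where tip lies for each spout azimuth
P=np.array([495,109.])
print("obs side tip",S(540,18),"cap u",S(607,80))
for a in range(96,125,4):
    r=np.radians(a); print(a,(proj("side",[*(P+30.5*np.array([np.cos(r),np.sin(r)])),120.5])-proj("side",[*P,110])).round(2))
```

```text
tip (array([483.52144422, 136.81392143, 123.12870274]), np.float64(1.1884513348880383))
bead [486.86495435 137.7785762 ] 106.89408792276473 124.34485561486981
cap circ 247.94491577148438 265.0918273925781 113.27739715576172 9.439783096313477 (150, 154, 212, 213)
112 [495.69271782 109.40822896] r 94.63370866729493 dir 111.54924395827261 29.692760720188193 mid 115.01510081953606 axis->tip az 107.91213305120635
112 [493.38821893 109.20302858] r 95.12920243148059 dir 107.1796475485357 29.121821617378444 mid 109.95047362008513 axis->tip az 107.91213305120635
118 [494.68378236 108.9674513 ] r 94.50913953036354 dir 109.42984013045701 29.752499144349326 mid 112.52439912695351 axis->tip az 107.91213305120635
118 [492.39301242 108.76347339] r 95.02743937025755 dir 105.06367223488839 29.267769057196283 mid 107.43544601463398 axis->tip az 107.91213305120635
obs side tip (299.5, 219.0) cap u (305.0833333333333, 224.16666666666666)
96 [-2.92 -8.  ]
100 [-3.65 -7.9 ]
104 [-4.35 -7.78]
108 [-5.04 -7.64]
112 [-5.7  -7.47]
116 [-6.34 -7.29]
120 [-6.94 -7.09]
124 [-7.52 -6.87]
```

The spout points at about 110°. The line from the jar to its bead is about 109°, so the spout is aimed well. The pocket is at about 107.7° and the pointer at about 171.5°, so the carousel needs roughly +64°. Next I grip the knob at (523, 19), z 150.

Emit:
{"name": "jog_arm", "arguments": {"plan": [[[2.65,-3.9,0],[0,0,0]],[[2.65,-3.9,0],[0,0,0]],[[2.65,-3.9,0],[0,0,0]],[[2.65,-3.9,0],[0,0,0]],[[2.65,-3.9,0],[0,0,0]]]}}

```text
clock: 6.7
eef_pos: [417.9, 171.7, 257.2]
eef_rot: [0.58, 0.815, 0.001, 0.001]
contact_force: [-0.1, 0.7, 0.5]
opening: 63.8
grip_force: 0.0
```

Emit:
{"name": "jog_arm", "arguments": {"plan": [[[2.65,-3.9,0],[0,0,0]],[[2.65,-3.9,0],[0,0,0]],[[2.65,-3.9,0],[0,0,0]],[[2.65,-3.9,0],[0,0,0]],[[0,0,0],[0,0,0]]]}}

```text
clock: 7.2
eef_pos: [524.6, 12.9, 256.8]
eef_rot: [0.582, 0.813, -0.0, 0.001]
contact_force: [-1.1, 0.1, -0.1]
opening: 64.2
grip_force: 0.0
```

Emit:
{"name": "jog_arm", "arguments": {"plan": [[[0,0,-3],[0,0,0]],[[0,0,-3],[0,0,0]],[[0,0,-2.5],[0,0,0]],[[0,0,-2.3],[0,0,0]],[[0,0,0],[0,0,0]]]}}

```text
clock: 7.7
eef_pos: [519.8, 18.1, 144.9]
eef_rot: [0.58, 0.815, -0.002, -0.003]
contact_force: [-0.1, -0.2, -0.6]
opening: 63.7
grip_force: 0.0
```

Emit:
{"name": "jog_arm", "arguments": {"plan": [[[0,0,0],[0,0,0]],[[0,0,0],[0,0,0]],[[0,0,0],[0,0,0]],[[0,0,0],[0,0,0]],[[0,0,0],[0,0,0]]], "claw": 3.4, "grip_force": 40}}

```text
clock: 8.2
eef_pos: [523.6, 18.5, 150.5]
eef_rot: [0.579, 0.815, 0.0, 0.001]
contact_force: [-3.4, -3.3, 6.8]
opening: 38.5
grip_force: 41.3
```

Emit:
{"name": "jog_arm", "arguments": {"plan": [[[0,0,0],[0,0,2]],[[0,0,0],[0,0,3]],[[0,0,0],[0,0,4]],[[0,0,0],[0,0,4]],[[0,0,0],[0,0,4]]]}}

```text
clock: 8.7
eef_pos: [523.6, 18.5, 150.5]
eef_rot: [0.451, 0.893, -0.0, 0.001]
contact_force: [-2.6, -2.8, 6.3]
opening: 38.7
grip_force: 41.2
```

Emit:
{"name": "jog_arm", "arguments": {"plan": [[[0,0,0],[0,0,4]],[[0,0,0],[0,0,4]],[[0,0,0],[0,0,4]],[[0,0,0],[0,0,4]],[[0,0,0],[0,0,4]]]}}

```text
clock: 9.2
eef_pos: [523.6, 18.6, 150.5]
eef_rot: [0.289, 0.957, -0.0, 0.001]
contact_force: [-3.1, -3.0, 5.9]
opening: 38.7
grip_force: 41.2
```

Emit:
{"name": "jog_arm", "arguments": {"plan": [[[0,0,0],[0,0,4]],[[0,0,0],[0,0,4]],[[0,0,0],[0,0,4]],[[0,0,0],[0,0,4]],[[0,0,0],[0,0,4]]]}}

```text
clock: 9.7
eef_pos: [523.7, 18.6, 150.5]
eef_rot: [0.118, 0.993, -0.0, 0.001]
contact_force: [-2.4, -2.8, 6.4]
opening: 38.5
grip_force: 41.2
```

Emit:
{"name": "jog_arm", "arguments": {"plan": [[[0,0,0],[0,0,4]],[[0,0,0],[0,0,2]],[[0,0,0],[0,0,1]],[[0,0,0],[0,0,0]],[[0,0,0],[0,0,0]]]}}

```text
clock: 10.2
eef_pos: [523.7, 18.6, 150.5]
eef_rot: [0.059, 0.998, -0.0, 0.001]
contact_force: [-1.8, -3.0, 6.1]
opening: 38.7
grip_force: 41.2
```

Run:
```python
from h import *
b=viewer.camera("top");cv2.imwrite("pics/top3.png",b)
a=viewer.camera("side");cv2.imwrite("pics/side3.png",a)
r=lambda i:cv2.resize(i,(400,400),interpolation=cv2.INTER_CUBIC)
cv2.imwrite("pics/c5.png",np.hstack([r(b[220:310,300:390]),r(a[210:300,255:345])]))
```

```text
(no output)
```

View pics/c5.png

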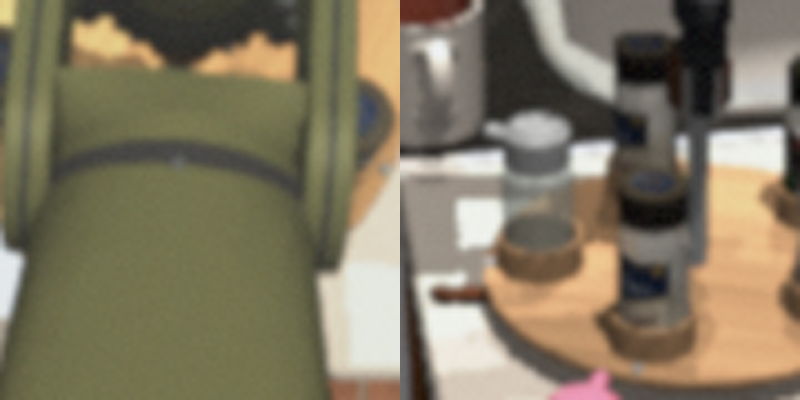

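In the side view the pourer stands at the front behind the tongue tip (435,295), with its spout outward at (490,130). The next pocket's bead is visible at side crop (638,368) and top crop (385,168). I compute the residual angle.

Run:
```python
from h import *
C=np.array([523.2,18.7]); az=lambda d:np.degrees(np.arctan2(d[1],d[0]))%360
k=400/90
T=lambda u,v:(300+u/k-.5,220+v/k-.5); S=lambda u,v:(255+(u-400)/k-.5,210+v/k-.5)
for n,p in(("side",S(638,368)),("top",T(385,168))):
    b=onz(n,p,27); print(n,b,np.hypot(*(b-C)),az(b-C),"-> pourer az",az(b-C)-72)
cap=onz("side",S(538,160),107); tip=onz("side",S(489,130),120.5); print("cap",cap,az(cap-C),np.hypot(*(cap-C)),"tip",tip,az(tip-C),az(tip-cap))
# tongue centreline in the first top picture (brown on white)
t=cv2.imread("pics/top2.png"); h=cv2.cvtColor(t,cv2.COLOR_BGR2HSV)
m=(h[...,1]>110)&(h[...,2]<160); m[:290]=0;m[302:]=0;m[:,:320]=0;m[:,345:]=0
ys,xs=np.nonzero(m); q=np.array([onz("top",(x,y),11) for x,y in zip(xs,ys)]); print(len(q),"tongue mean",q.mean(0),az(q.mean(0)-C), q[:,0].min(), q[:,0].max())
a=cv2.imread("pics/side3.png");h=cv2.cvtColor(a,cv2.COLOR_BGR2HSV)
m=(h[...,1]>80)&(h[...,2]<150); m[:270]=0;m[280:]=0;m[:,:261]=0;m[:,272:]=0
ys,xs=np.nonzero(m); q=np.array([onz("side",(x,y),9) for x,y in zip(xs,ys)]); print(len(q),"side tongue",q.mean(0),az(q.mean(0)-C))
s=sense(); print(s['contact_force'],s['ft_torque'],s['qpos'])
```

```text
side [467.55273623 -91.41816809] 123.38001826707536 243.19064280747057 -> pourer az 171.19064280747057
top [469.12150888 -93.6774221 ] 124.71234181228516 244.3021153244656 -> pourer az 172.3021153244656
cap [426.65671438  17.88113632] 180.48596137610198 96.54675828764121 tip [400.05180656  34.97949035] 172.46948751871335 147.2720902403896
29 tongue mean [378.75074214  40.87952721] 171.27066884483256 366.20648816211946 390.49132348502906
19 side tongue [377.35405648  37.30405292] 172.73063032849225
[-2.83112742 -3.02108057  5.55411046] [-0.20441083  0.39503633  0.06542882] [-6.65239938e-02 -7.46615686e-02  2.02291022e+00 -8.55103953e-04
  1.19062151e+00 -1.51943182e+00]
```

Run:
```python
from h import *
C=np.array([523.2,18.7]); az=lambda d:np.degrees(np.arctan2(d[1],d[0]))%360
k=400/90
for a in(168,172,176):
    r=np.radians(a); u=np.array([np.cos(r),np.sin(r)])
    f=lambda rr,z:((proj("side",[*(C+rr*u),z])+.5-[255,210])*k+[400,0]).round(0)
    print(a,"tip",f(125.5,120.5),"cap118",f(95,118),"pourer base",f(95,26),"bead",f(125.5,27))
for s in (160,166,172,178,184):
    r=np.radians(172);P=C+95*np.array([np.cos(r),np.sin(r)]); w=np.radians(s)
    print(s,((proj("side",[*(P+30.5*np.array([np.cos(w),np.sin(w)])),120.5])+.5-[255,210])*k+[400,0]).round(0))
a=cv2.imread("pics/side3.png")
cv2.imwrite("pics/c6.png",cv2.resize(a[230:282,258:300],(630,580),interpolation=cv2.INTER_CUBIC))
```

```text
168 tip [488. 122.] cap118 [539. 127.] pourer base [542. 260.] bead [492. 258.]
172 tip [487. 129.] cap118 [539. 132.] pourer base [541. 266.] bead [491. 265.]
176 tip [487. 136.] cap118 [539. 137.] pourer base [542. 272.] bead [491. 273.]
160 [488. 124.]
166 [487. 127.]
172 [487. 129.]
178 [487. 132.]
184 [488. 134.]
```

View pics/c6.png

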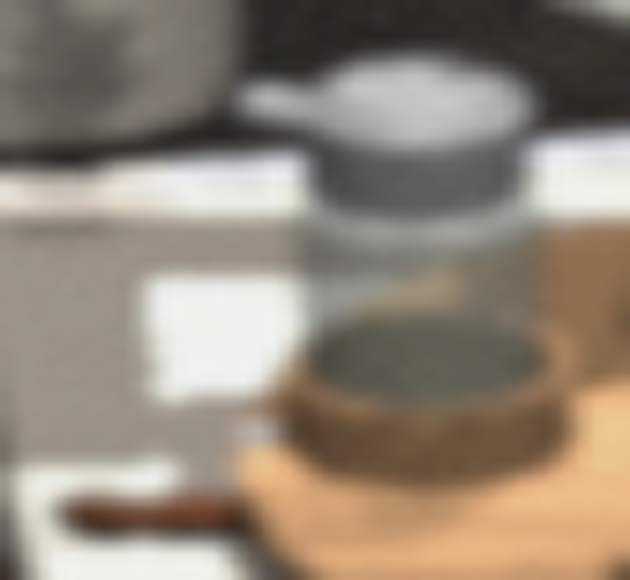

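The pourer stands upright in its pocket, with its cap centre at crop (420,100), its spout outward at (245,95) and its bead at (258,430) in line with the tongue at (65,513). The views put the pocket at 170–172° and the pointer at 171–173°, so they agree within about 1°. The knob is gripped firmly and the contact forces are low, so I hand in.

```bash
python3 -c "
from cell import robot
print(robot.sign_off())"
```

```text
the job is handed in; nothing more can be done
None
```

I turned the pourer's spout to its rim bead (about 1° off as measured), let go of it, turned the carousel until the pourer stood at the pointer (within about 1°), and handed in holding the knob; the result was not reported back.

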